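# Swing up the folding crank grip and clamp the block in the drilling vise

### The arm

A 6-joint arm with a two-finger parallel gripper is mounted at the origin on the work surface. World frame = base frame: x ahead of the robot, y to its left, z up, the work surface at z = 0. Lengths are in m, angles in rad, forces in N, time in s.
With the tool pointing down it reaches from about 0.35 to 1 m from the base axis. Payload 7.1 kg.
Tool frame: the origin (TCP) lies between the finger pads; the fingertips stand 22 mm ahead of it and the grasp point (between the pads) lies 3 mm ahead of it; x points along the fingers, y is the direction in which the jaws open and shut, and the axes are right-handed (so a half turn about x gives the same grasp; the last joint's range is limited). The gripper opens to 85 mm and grips with 20 to 120 N. Pads are 22 mm wide; open, the fingers measure 114 mm over their backs; the gripper's body (76 mm by 85 mm) begins 54 mm behind the grasp point. The pads swing forward as they close: fully open they stand 13 mm farther back than shut.
Start: joints at [1.187, 0.423, 1.63, -0, 1.089, -0.019], TCP at [0.223, 0.584, 0.253] pointing down, gripper open.
Joint ranges: [-3, 3], [-0.9, 2.11], [0.09, 2.58], [-1.31, 4.45], [0.11, 2.69], [-2.54, 2.54]. Speed limits (rad/s): [2.39, 2.39, 3.01, 3.14, 3.14, 3.14].

### API

Orientations are given as a rotation vector (axis times angle).
In Python, from rig import manip gives the robot as it stands. The module is installed in compiled form; this text tells all that it offers. Calls block until the motion is done:
- manip.move_to(position, orientation): joint-space move of the TCP to a pose.
- manip.servo_line(position, orientation=None, rate=0.15): straight line of the TCP; orientation=None keeps the orientation; rate is the mean speed in m/s.
- manip.set_joints(angles): joint-space move.
- manip.command_gripper(opening, f_grip=None): finger opening in m; f_grip is the grip in N (None keeps the last); returns when the fingers have stopped.
- manip.hold(seconds).
- manip.solve_ik(position, orientation): joint angles nearest the present ones, or None.
- manip.camera(name): name is "scene" or "top" or "wrist"; returns a dict with "image" (400x640x3 uint8, red, green, blue), "fx", "fy", "cx", "cy" (pixels), "cam_to_world" (4x4, takes a point from camera to world coordinates); the wrist camera has in their place "mount" (4x4, takes a point from camera to tool coordinates, whose origin is the TCP and whose axes are the tool frame's). Camera axes: x right, y down, z forward; pixel columns grow to the right and rows downward; lengths in m; the calibration is good to about 2 mm. A picture is of the moment at which its call begins: read the wrist's pose just before it. There is no depth.
A pose or a line that the arm cannot do raises manip.IKError and nothing moves.
- manip.sign_off(): hands the job in, once; it reports no verdict.
Readings, each from a call of its own:
- manip.get_time(): time.
- manip.get_joint_positions(): joint angles.
- manip.get_joint_vel(): joint speeds.
- manip.get_tau(): joint torques, N m.
- manip.get_position(): TCP position.
- manip.get_ee_rot(): TCP orientation.
- manip.get_contact_force(): force on the tool from outside, world axes, zero at the start.
- manip.get_torque(): the same for the moment, N m.
- manip.get_width(): finger opening in m.
Only numpy, scipy, OpenCV 4.12 (cv2) and the standard library are available. Lean on these libraries where they do the work, as an engineer would, in place of code of your own. Each camera call takes 0.05 s, during which the arm holds its last target.

### The job

Get the wooden block ready for drilling: swing the folded grip of the vise's crank fully up to its working position, and only then crank clockwise by it until the block is held firmly between the jaws - feel for it, and do not overtighten, the pine is soft. Work by the crank alone, without touching the block or the jaws, let go with the grip left standing up, and leave the other things on the bench alone.

Things in the scene. Friction and masses are not known exactly. Their poses are not given: they have to be found in the camera images.
- crank_axis (a point): point on the crank's upright turning axis, at the height of the grip's hinge (107 mm above the bench). The crank sits on the grey gear housing (90 x 90 mm, top at 60 mm) at the end of the vise
- grip_hinge (a point): middle of the grip's hinge pin, at the outer end of the flat steel crank arm, 70 mm from the crank axis; it goes round with the crank. x axis outward along the arm, y along the pin, z up. Two steel cheeks, 28 mm tall and 19 mm over their outsides, hold the pin; the arm (14 mm wide, top 14.5 mm below the pin) runs from them to the axis
- grip_ball (a point): centre of the black ball knob, 24 mm in diameter, at the end of the grip: 52 mm from the hinge pin, turning freely about its 11 mm round steel stem. Folded, the grip lies level over the arm, pointing from the hinge back towards the crank axis, the ball 18 mm short of it; working, it stands straight up over the hinge
- grip (a joint): fold angle of the grip: 0 folded flat over the arm, 1.571 straight up at its stop. The hinge is stiff with friction and stays where it is left: at the ball it takes about 3 to 4 N to swing it either way, and a pull inward of more than that folds it again. Pinched fingers that do not tilt with it resist its swing and slip back on the ball
- crank (a joint): crank angle, growing clockwise seen from above, which closes the jaws, 24 mm of travel a turn. It starts anywhere in half a turn; one to two turns are needed. Self-locking: it stays where it is left. Turning it free takes a steady push of about 6.5 N on the grip, square to the arm; see jaw for how the push grows when clamping
- jaw: moving jaw of the vise (110 mm wide, 30 mm thick, top at 72 mm), driven by the crank along its y axis towards the fixed jaw; its steel face plate is backed with hard rubber (about 60 N per mm). Its origin is not on it. Once it pinches the block, the push needed on the crank grip grows by about 0.55 N for every 10 N of clamping force: 2 to 4 N more than in free turning is a firm clamp, 7 N more bruises the wood
- jaw_face (a point): middle of the moving jaw's face that presses on the block, 52 mm above the bench
- fixed_jaw: fixed jaw at the far end of the vise bed, 110 mm wide, top at 75 mm. Its origin is not on it; see point fixed_face
- fixed_face (a point): middle of the fixed jaw's face, 52 mm above the bench, 84 mm or less from jaw_face at the start
- block: rough-sawn pine block, nominally 80 x 50 x 40 mm, lying loose on the vise bed between the jaws, its 50 mm across the gap (that thickness may be off by 2 mm, so find the clamp by feel). Origin in the centre of its underside, 31 mm above the bench
- offcut: pine offcut 70 x 50 x 30 mm beside the vise; leave it alone
- screwdriver: screwdriver lying beside the vise; leave it alone
- chuck_key: steel drill chuck key with a cross bar, lying near the crank; leave it alone
- square: try square with wooden stock and 150 mm steel blade, lying flat; leave it alone
- brush: flat brush with wooden handle, lying on the bench; leave it alone
- glue: closed green bottle 56 mm wide, 140 mm tall, standing; leave it alone
- pot: white cup 80 mm wide, 100 mm tall, standing; leave it alone
Mind the look-alikes: they are no part of the job. Leave any turquoise look-alike of the block alone.

How it is judged:
By the outcome, as a careful person would: the job done as asked, in the order asked, and still so for the second after the job is handed in, with the robot touching nothing.
It also fails if it takes over 72 s, if anything falls off the work surface, if the arm or the gripper's body presses on something with over 40 N, if the wrist force passes 120 N, or if a joint passes its speed limit or range.

## Working session

There is one attempt and no reset: what is moved stays moved. The work goes in short steps, each a Python script; the robot and the scene stay as the last script left them, time stands still between calls to the robot, and variables do not carry over. Pictures are saved under pics/ and viewed, and the job is handed in when it is done.

```bash
mkdir -p pics; cat > h.py <<'E'
import numpy as np, cv2
from rig import manip
from scipy.spatial.transform import Rotation as R
def save(n,im): cv2.imwrite(f'pics/{n}.png',im[:,:,::-1])
E
python3 - <<'E'
from h import *
import pickle
d={}
for n in ['scene','top','wrist']:
    c=manip.camera(n); d[n]=c; save(n+'0',c['image']); print(n,c['fx'],c['cx'],c['cy']); print(np.round(c.get('cam_to_world',c.get('mount')),3))
d['p']=manip.get_position(); d['r']=manip.get_ee_rot()
pickle.dump(d,open('d0.pkl','wb')); print(d['p'],d['r'],manip.get_time(),manip.get_width())
E
```

```text
scene 460.98484947370844 325.1314427225308 191.46081215491847
[[-0.233  0.821 -0.522  1.258]
 [ 0.972  0.206 -0.111  0.159]
 [ 0.016 -0.533 -0.846  1.206]
 [ 0.     0.     0.     1.   ]]
top 397.35262993894383 324.9374649832216 198.40886969714782
[[-0.005 -0.995  0.1    0.468]
 [-1.     0.006  0.015  0.006]
 [-0.016 -0.1   -0.995  1.193]
 [ 0.     0.     0.     1.   ]]
wrist 315.9722702688485 318.51486027026004 196.73664028881524
[[-0.001 -0.306  0.952 -0.122]
 [ 1.    -0.     0.001 -0.   ]
 [ 0.     0.952  0.306 -0.079]
 [ 0.     0.     0.     1.   ]]
[0.22282054 0.58350624 0.25273026] [ 0.28533415  1.55200561 -0.28715648] 0.15 0.08526456933274144
```

View pics/scene0.png

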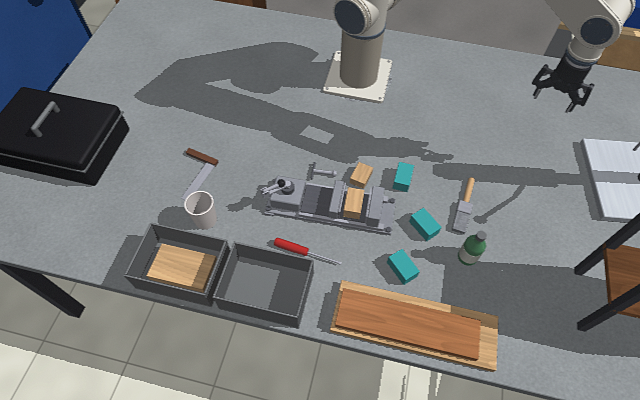

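View pics/top0.png

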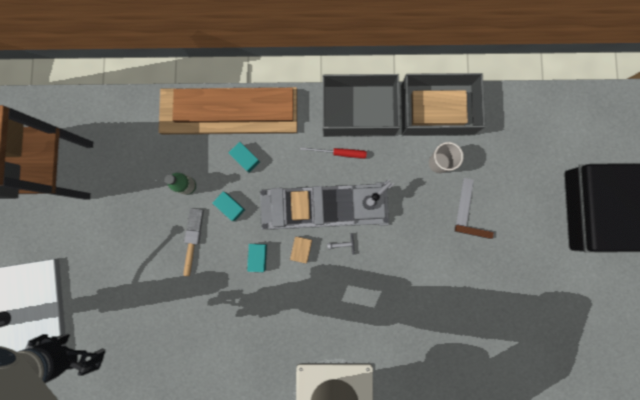

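View pics/wrist0.png

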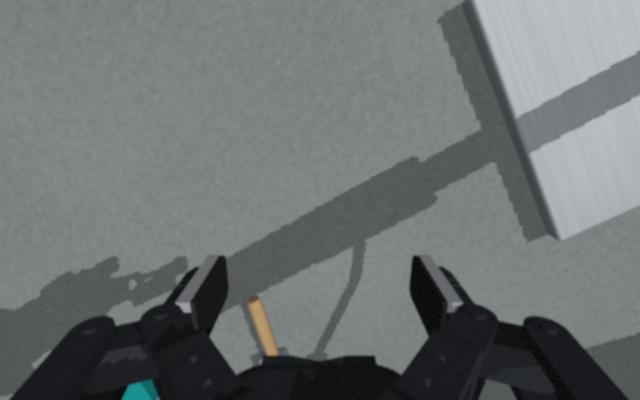

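```bash
python3 - <<'E'
import cv2,numpy as np
a=cv2.imread('pics/top0.png')[170:250,250:410]; b=cv2.imread('pics/scene0.png')[160:245,250:410]
cv2.imwrite('pics/z0.png',cv2.resize(np.vstack([a[:60],]),None,fx=5,fy=5,interpolation=cv2.INTER_CUBIC))
cv2.imwrite('pics/z1.png',cv2.resize(b,None,fx=5,fy=5,interpolation=cv2.INTER_CUBIC))
E
```

```text
(no output)
```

View pics/z0.png

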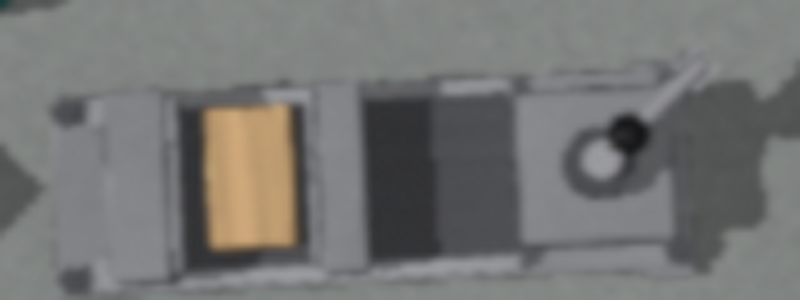

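View pics/z1.png

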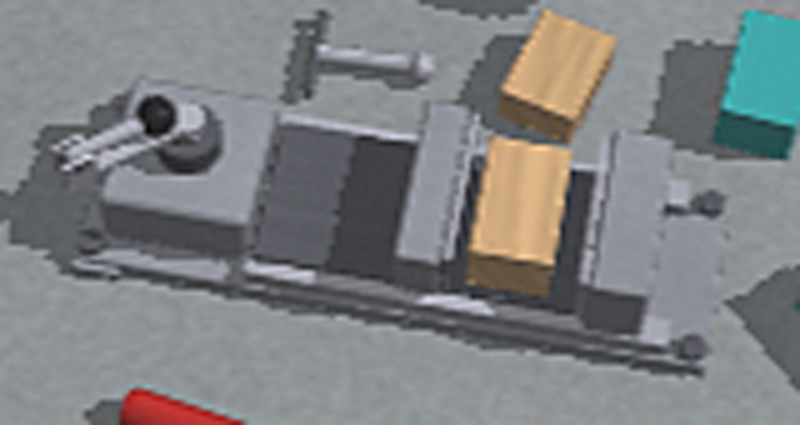

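```bash
cat >> h.py <<'E'
def ray(c,u,v,T=None):
    T=c['cam_to_world'] if T is None else T
    d=T[:3,:3]@np.array([(u-c['cx'])/c['fx'],(v-c['cy'])/c['fy'],1.]); return T[:3,3],d/np.linalg.norm(d)
def plane(c,u,v,z,T=None):
    o,d=ray(c,u,v,T); return o+d*(z-o[2])/d[2]
def tri(rs):
    A=sum(np.eye(3)-np.outer(d,d) for o,d in rs); b=sum((np.eye(3)-np.outer(d,d))@o for o,d in rs); return np.linalg.solve(A,b)
def wristT(c,p,r):
    T=np.eye(4);T[:3,:3]=R.from_rotvec(r).as_matrix();T[:3,3]=p; return T@c['mount']
E
python3 - <<'E'
from h import *
import pickle
d=pickle.load(open('d0.pkl','rb'));t=d['top'];s=d['scene']
def cen(im,x0,x1,y0,y1):
    m=(im.max(2)<45)[y0:y1,x0:x1].astype(np.uint8); n,l,st,c=cv2.connectedComponentsWithStats(m)
    for i in range(1,n): print(st[i],c[i]+[x0,y0])
cen(t['image'],366,386,188,206);cen(s['image'],272,292,174,192)
b=tri([ray(t,376,196.6),ray(s,281.4,183)]);print('ball',b, plane(t,376,196.6,.107),plane(s,281.4,183,.107))
print('hub',plane(t,250+602/5,170+160/5,.085),'hinge',plane(t,250+703/5,170+68/5,.107))
for u,v in [(515,93),(517,243),(672,236)]: print(plane(t,250+u/5,170+v/5,.06))
E
```

```text
[ 7  6  6  7 33] [375.57575758 196.66666667]
[ 6  6  7  7 28] [280.71428571 183.25      ]
[13 14  1  1  1] [285. 188.]
[10 17  1  1  1] [282. 191.]
ball [ 0.58112303 -0.1158767   0.10360507] [ 0.58123237 -0.11784682  0.107     ] [ 0.58296788 -0.11263958  0.107     ]
hub [ 0.56845012 -0.10446187  0.085     ] hinge [ 0.61692483 -0.15855072  0.107     ]
[ 0.60963251 -0.05771722  0.06      ]
[ 0.52354069 -0.05784716  0.06      ]
[ 0.5270451  -0.14602214  0.06      ]
```

```bash
cat >> h.py <<'E'
def orient(yaw,beta,flip):
    # yaw of arm (outward); tool x tilted beta outward from down
    r=np.array([np.cos(yaw),np.sin(yaw),0]); x=np.cos(beta)*np.array([0,0,-1.])+np.sin(beta)*r
    y=flip*np.array([-r[1],r[0],0]); return R.from_matrix(np.c_[x,y,np.cross(x,y)])
def pose(g,rot,ahead=.003):
    return np.asarray(g)-ahead*rot.as_matrix()[:,0], rot.as_rotvec()
E
python3 - <<'E'
from h import *
H=np.array([.617,-.158,.107]);yaw=np.radians(-48);rr=np.array([np.cos(yaw),np.sin(yaw),0])
for flip in (1,-1):
  for b0 in (60,45,30,0):
    for f in (0,30,60,90):
        fr=np.radians(f); g=H+.052*(-np.cos(fr)*rr+np.sin(fr)*np.array([0,0,1]))
        q=manip.solve_ik(*pose(g,orient(yaw,np.radians(b0-f),flip)))
        print(flip,b0,f,None if q is None else np.round(q,2))
E
```

```text
1 60 0 [0.12 0.72 2.16 4.25 0.91 1.3 ]
1 60 30 [-0.06  0.48  2.01 -0.97  0.44  0.06]
1 60 60 [-0.25  0.53  1.71 -0.    0.9  -0.98]
1 60 90 [-0.37  0.75  1.37  0.23  1.5  -1.17]
1 45 0 None
1 45 30 [-0.15  0.49  1.89 -0.3   0.58 -0.64]
1 45 60 [-0.31  0.62  1.57  0.14  1.18 -1.11]
1 45 90 [-0.4   0.88  1.23  0.31  1.76 -1.19]
1 30 0 [-0.05  0.53  2.03 -1.09  0.41  0.2 ]
1 30 30 [-0.23  0.54  1.76 -0.    0.84 -0.96]
1 30 60 [-0.35  0.73  1.43  0.24  1.45 -1.17]
1 30 90 [-0.42  1.    1.11  0.39  2.01 -1.18]
1 0 0 [-0.22  0.57  1.78 -0.    0.79 -0.96]
1 0 30 [-0.34  0.73  1.48  0.24  1.4  -1.17]
1 0 60 [-0.41  0.98  1.18  0.4   1.96 -1.19]
1 0 90 [-0.44  1.23  0.94  0.63  2.43 -1.06]
-1 60 0 [ 0.12  0.72  2.16  4.25  0.91 -1.85]
-1 60 30 None
-1 60 60 [-0.25  0.53  1.71  0.    0.9   2.16]
-1 60 90 [-0.37  0.75  1.37  0.23  1.5   1.97]
-1 45 0 None
-1 45 30 [-0.15  0.49  1.89 -0.3   0.58  2.5 ]
-1 45 60 [-0.31  0.62  1.57  0.14  1.18  2.03]
-1 45 90 [-0.4   0.88  1.23  0.31  1.76  1.95]
-1 30 0 None
-1 30 30 [-0.23  0.54  1.76  0.    0.84  2.18]
-1 30 60 [-0.35  0.73  1.43  0.24  1.45  1.97]
-1 30 90 [-0.42  1.    1.11  0.39  2.01  1.96]
-1 0 0 [-0.22  0.57  1.78  0.    0.79  2.19]
-1 0 30 [-0.34  0.73  1.48  0.24  1.4   1.97]
-1 0 60 [-0.41  0.98  1.18  0.4   1.96  1.95]
-1 0 90 [-0.44  1.23  0.94  0.63  2.43  2.08]
```

```bash
python3 - <<'E'
from h import *
import pickle
yaw=np.radians(-48);rr=np.array([np.cos(yaw),np.sin(yaw),0]); rot=orient(yaw,0,1)
C=np.array([.593,-.132,0])
out=[]
for i,(dr,dt,z) in enumerate([(0,0,.26),(-.05,.04,.26)]):
    p=C+dr*rr+dt*np.array([-rr[1],rr[0],0])+[0,0,z]
    manip.move_to(p,rot.as_rotvec()); manip.hold(.2)
    pp,rv=manip.get_position(),manip.get_ee_rot(); c=manip.camera('wrist'); save(f'w{i+1}',c['image']); out.append((c,pp,rv)); print(pp,rv-rot.as_rotvec(),manip.get_contact_force(),manip.get_time())
pickle.dump(out,open('w.pkl','wb'))
E
```

```text
[ 0.5930863  -0.13145981  0.25997042] [-0.00064284  0.00031649  0.00067403] [-0.50130786  0.76418076 -0.63718332] 3.2333
[ 0.58940407 -0.06878566  0.2600363 ] [ 0.00053716 -0.00043413 -0.00067104] [ 0.33137772 -0.61384033 -0.67391094] 3.85
```

View pics/w1.png

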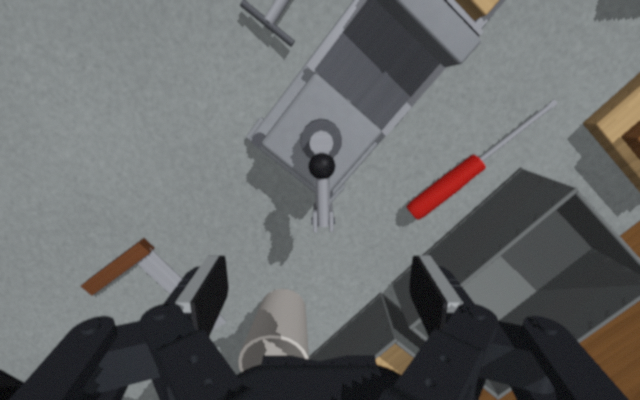

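View pics/w2.png

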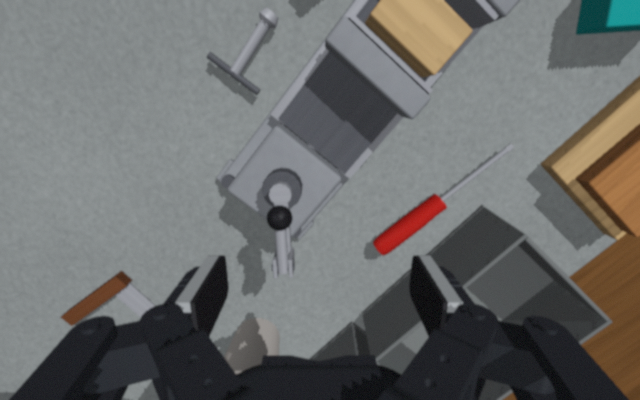

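```bash
python3 - <<'E'
from h import *
import pickle
w=pickle.load(open('w.pkl','rb')); rs=[];tl=[]
for i,(c,p,r) in enumerate(w):
    im=c['image']; u0,v0=[(321,166),(279,217)][i]
    m=(im.max(2)<60)[v0-20:v0+20,u0-20:u0+20].astype(np.uint8)
    n,l,st,ce=cv2.connectedComponentsWithStats(m); k=1+np.argmax(st[1:,4]); (cx,cy),rad=cv2.minEnclosingCircle(np.argwhere(l==k)[:,::-1].astype(np.float32))
    u,v=cx+u0-20,cy+v0-20; print(st[k],ce[k]+[u0-20,v0-20],u,v,rad)
    T=wristT(c,p,r); rs.append(ray(c,u,v,T)); print('plane',plane(c,u,v,.107,T))
    tl.append(cv2.resize(im[v0-50:v0+75,u0-40:u0+40],None,fx=5,fy=5,interpolation=cv2.INTER_CUBIC)[:600])
print('tri',tri(rs))
cv2.imwrite('pics/wz.png',np.hstack(tl)[:,:,::-1])
E
```

```text
[  8   8  26  25 503] [320.9582505  165.69383698] 320.6974678039551 165.18354415893555 13.392282485961914
plane [ 0.58138157 -0.11555921  0.107     ]
[  8  10  25  23 448] [278.62723214 217.81473214] 278.7975215911865 217.74793434143066 12.232237815856934
plane [ 0.58213532 -0.11612944  0.107     ]
tri [ 0.58135427 -0.1151463   0.10956901]
```

View pics/wz.png

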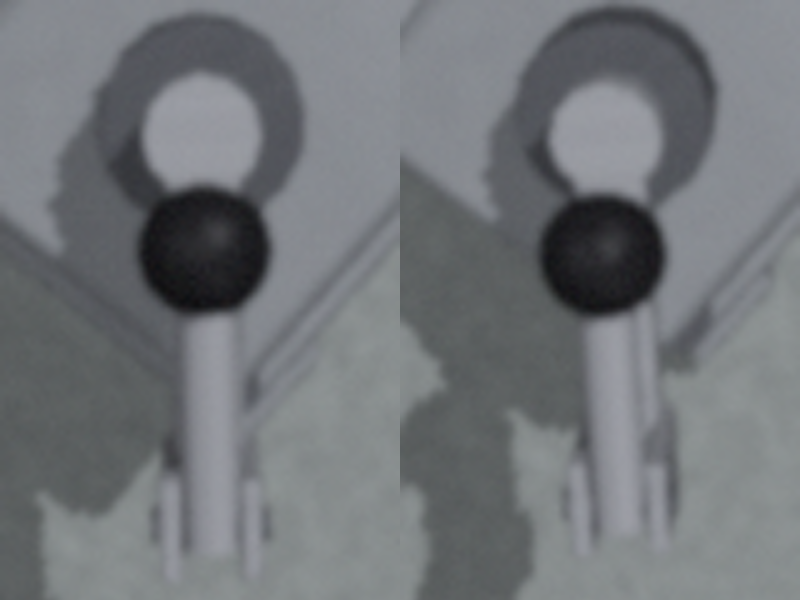

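```bash
python3 - <<'E'
from h import *
import pickle
w=pickle.load(open('w.pkl','rb')); Ts=[wristT(*x) for x in w]
B=np.mean([plane(w[0][0],320.96,165.6,.107,Ts[0]),plane(w[1][0],278.7,217.75,.107,Ts[1])],0)
hs=[(323.3,220.5),(282.9,268.4)];cs=[(321.4,142.2),(280.4,194.6)]
print('hinge tri',tri([ray(w[i][0],*hs[i],Ts[i]) for i in (0,1)]))
H=[plane(w[i][0],*hs[i],.107,Ts[i]) for i in (0,1)];print(H)
print('hub tri',tri([ray(w[i][0],*cs[i],Ts[i]) for i in (0,1)]))
A=[plane(w[i][0],*cs[i],.0925,Ts[i]) for i in (0,1)];print(A)
H=np.mean(H,0);A=np.mean(A,0);print(B,np.linalg.norm((H-A)[:2]),np.linalg.norm((H-B)[:2]),[np.degrees(np.arctan2(v[1],v[0])) for v in (H-A,H-B,B-A)])
E
```

```text
hinge tri [ 0.61693641 -0.15095664  0.11401076]
[array([ 0.61855797, -0.15299066,  0.107     ]), array([ 0.61941987, -0.15466151,  0.107     ])]
hub tri [ 0.56967552 -0.10119722  0.09610494]
[array([ 0.56971777, -0.10156994,  0.0925    ]), array([ 0.57041881, -0.10233088,  0.0925    ])]
[ 0.5819375  -0.11593681  0.107     ] 0.07130437588781431 0.05299438549712534 [np.float64(-46.67926145171638), np.float64(-45.640554456943015), np.float64(-49.681234939612516)]
```

```bash
cat >> h.py <<'E'
YAW=np.radians(-46.4); RR=np.array([np.cos(YAW),np.sin(YAW),0]); TT=np.array([-RR[1],RR[0],0])
BALL=np.array([.5815,-.1157,.107]); HINGE=BALL+.052*RR; AXIS=HINGE-.07*RR
AH=.008
def gpos(f): return HINGE+.052*(-np.cos(f)*RR+np.sin(f)*np.array([0,0,1.]))
def fr():
    F=manip.get_contact_force(); return np.round([F@RR,F@TT,F[2]],2)
E
python3 - <<'E'
from h import *
b0=np.radians(20); rot=orient(YAW,b0,1); p,rv=pose(BALL,rot,AH); x=rot.as_matrix()[:,0]
manip.command_gripper(.055)
print(manip.solve_ik(p,rv))
manip.move_to(p-.07*x,rv); print(fr())
manip.servo_line(p,rv,rate=.1); print('in',fr(),manip.get_position()-p)
for o in (.032,.028,.026): manip.command_gripper(o,20); print(o,manip.get_width(),fr())
c=manip.camera('wrist'); save('g1',c['image']); print(manip.get_time())
E
```

```text
[-0.10969148  0.50844183  1.96056429 -0.52456795  0.45560575 -0.42190615]
[-0.25  0.44  0.07]
in [-0.63  0.85  0.03] [ 2.73739698e-04 -5.56818076e-05  3.15578049e-04]
0.032 0.03199748803563424 [-0.1  -0.32 -0.44]
0.028 0.028094742233098685 [ 0.58  0.2  -0.25]
0.026 0.026076448414852085 [ 0.24 -0.31  0.48]
6.4917
```

View pics/g1.png

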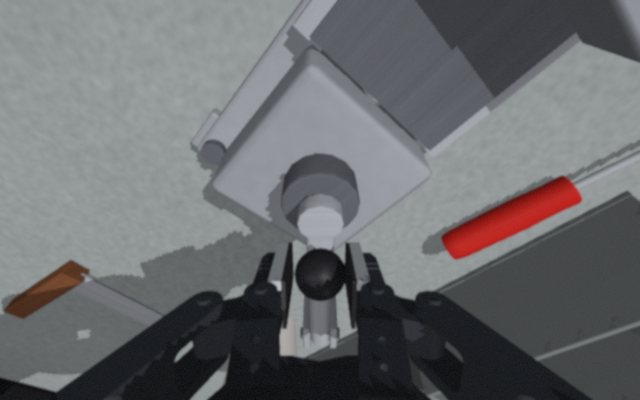

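The ball at (321,274) sits centred between the pads at columns 293 and 348. I'll close on it and lift.

```bash
python3 - <<'E'
from h import *
manip.command_gripper(.015,30); print('closed',manip.get_width(),fr())
b0=20
for f in range(10,81,10):
    rot=orient(YAW,np.radians(b0-f),1); p,rv=pose(gpos(np.radians(f)),rot,AH)
    manip.servo_line(p,rv,rate=.05); F=fr(); print(f,F,round(manip.get_width(),4))
    if np.abs(F).max()>20: print('STOP');break
c=manip.camera('wrist'); save('g2',c['image']); print(manip.get_time())
c=manip.camera('scene'); save('s2',cv2.resize(c['image'][140:245,230:390],None,fx=5,fy=5,interpolation=cv2.INTER_CUBIC))
E
```

```text
closed 0.02193440174521193 [-3.02  3.83  0.74]
10 [-3.35  3.94  3.57] 0.0221
20 [-3.22  3.78  4.36] 0.0218
30 [-4.3   4.07  5.43] 0.0217
40 [-2.64  3.76  6.68] 0.0221
50 [-2.7   4.76  6.71] 0.022
60 [-2.97  3.31  6.97] 0.0218
70 [-3.79  3.01  8.98] 0.0218
80 [-4.2   2.08  9.39] 0.0217
9.6667
```

View pics/g2.png

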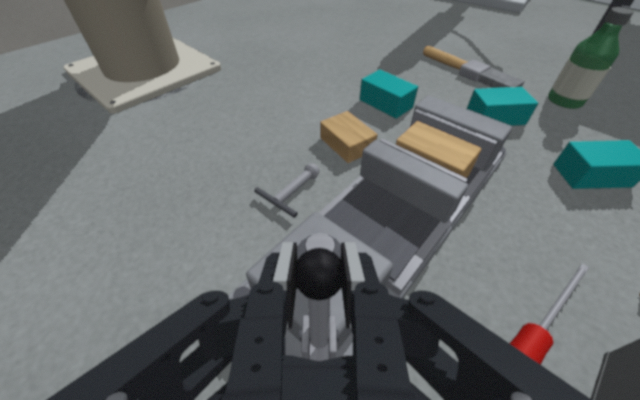

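View pics/s2.png

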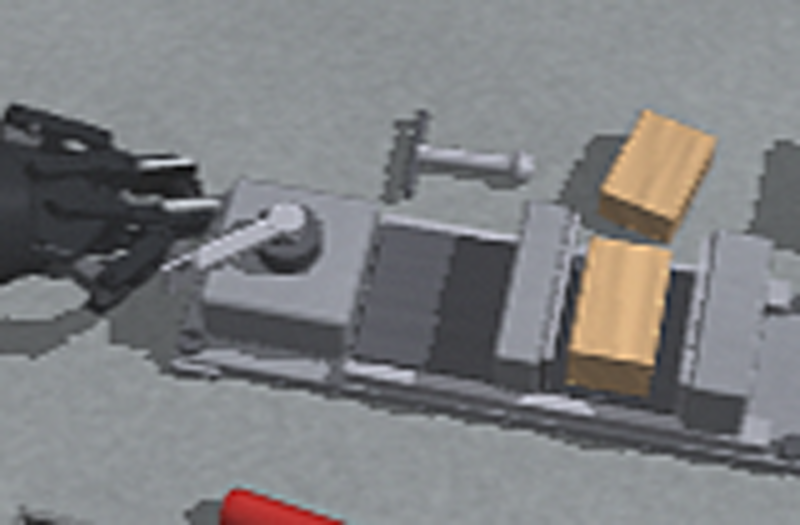

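```bash
python3 - <<'E'
from h import *
rot=orient(YAW,np.radians(20-90),1)
for dr in (-.003,0,.002,.004,.006,.008):
    p,rv=pose(gpos(np.radians(90))+dr*RR+np.array([0,0,.001]),rot,AH)
    manip.servo_line(p,rv,rate=.04); F=fr(); print(dr,F,round(manip.get_width(),4))
    if F[0]<-11: break
c=manip.camera('wrist'); save('g3',c['image']); print(manip.get_time(),manip.get_position())
manip.command_gripper(.045); manip.hold(.1);print(fr())
c=manip.camera('scene'); save('s3',cv2.resize(c['image'][140:245,230:390],None,fx=5,fy=5,interpolation=cv2.INTER_CUBIC))
c=manip.camera('wrist'); save('g4',c['image'])
E
```

```text
-0.003 [-1.35 -1.06 -1.14] 0.0218
0 [-2.82 -1.11 -9.82] 0.022
0.002 [ -6.94  -2.58 -11.67] 0.0219
0.004 [-14.78  -1.97 -10.92] 0.0218
10.8417 [ 0.62364352 -0.16022057  0.16096906]
[-0.07 -0.11  1.39]
```

View pics/g4.png

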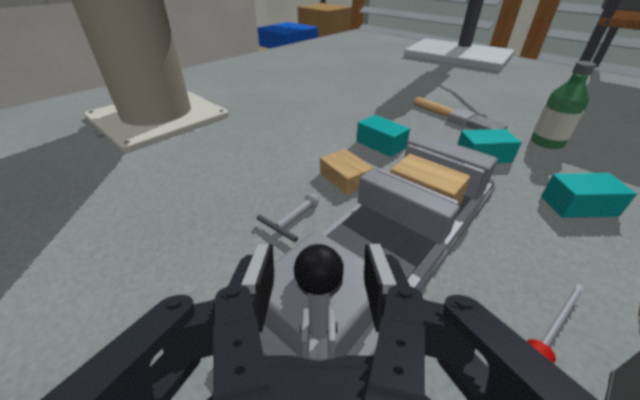

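```bash
python3 - <<'E'
from h import *
rot=orient(YAW,np.radians(-70),1); x=rot.as_matrix()[:,0]
p=manip.get_position(); manip.servo_line(p-.06*x+[0,0,.02],rot.as_rotvec(),rate=.15)
B=gpos(np.pi/2)+.001*RR
rot=orient(YAW,0,1); p,rv=pose(B,rot,.003)
manip.move_to(p+[0,0,.13],rv)
manip.hold(.15)
pp,r2=manip.get_position(),manip.get_ee_rot(); c=manip.camera('wrist'); save('v1',c['image'])
im=c['image']; T=wristT(c,pp,r2)
m=(im.max(2)<60)[100:235,250:400].astype(np.uint8)
n,l,st,ce=cv2.connectedComponentsWithStats(m)
for k in range(1,n):
    if st[k][4]>200:
        u,v=ce[k]+[250,100]; P=plane(c,u,v,.159,T); print(st[k],u,v,P,(P-B)@RR,(P-B)@TT)
print(manip.get_time(),fr())
E
```

```text
[ 56  80  26  27 534] 318.5655430711611 193.0561797752809 [ 0.61760336 -0.15399848  0.159     ] -0.0003677328817678578 -0.0002663411420559929
13.2833 [-0.62  0.38  0.07]
```

View pics/v1.png

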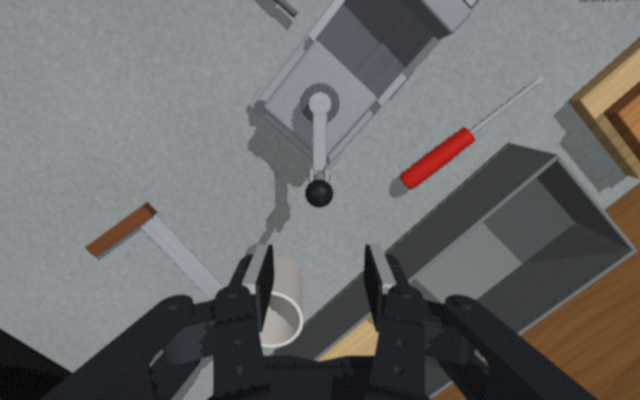

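The ball is at (318.6,193) and the grip stands upright, with the ball within 0.5 mm of the expected position. Next I'll descend, grip it and start cranking.

```bash
cat > crank.py <<'E'
from h import *
import json,os
# state: th (commanded angle rad), r (commanded radius), n
ROT=orient(YAW,0,1); RV=ROT.as_rotvec(); Z=.159+.003
def go(th,r,rate): 
    manip.servo_line(AXIS*[1,1,0]+r*np.array([np.cos(th),np.sin(th),0])+[0,0,Z],RV,rate=rate)
def run(total_deg,step_deg,r,th,rate=.07,tgt=-4.,maxt=11.,log=None):
    end=th-np.radians(total_deg); out=[]
    while th>end+1e-6:
        th-=np.radians(step_deg); go(th,r,rate)
        F=manip.get_contact_force(); e=np.array([np.cos(th),np.sin(th),0]); t=np.array([e[1],-e[0],0]) # clockwise
        fr_,ft=F@e,-(F@t); out.append((round(np.degrees(YAW-th),1),round(r*1e3,2),round(fr_,1),round(ft,1),round(F[2],1)))
        r+=np.clip((fr_-tgt)*1.2e-4,-.0006,.0006); r=np.clip(r,.066,.076)
        if ft>maxt: out.append('MAXT');break
    json.dump([th,r],open('st.json','w')); return out
E
python3 - <<'E'
from crank import *
B=gpos(np.pi/2)+.0007*RR; p,rv=pose(B,ROT,.003)
manip.servo_line(p,rv,rate=.15); print(fr())
manip.command_gripper(.015,35); print(manip.get_width(),fr(),manip.get_time())
for o in run(60,6,.0715,YAW): print(o)
print(manip.get_time())
E
```

```text
[-0.63  0.38 -0.96]
0.021640160535802744 [-0.51 -2.45  5.27] 14.6333
(np.float64(6.0), 71.5, np.float64(-2.9), np.float64(1.4), np.float64(6.2))
(np.float64(12.0), np.float64(71.64), np.float64(-3.7), np.float64(4.3), np.float64(6.9))
(np.float64(18.0), np.float64(71.68), np.float64(-5.0), np.float64(2.0), np.float64(5.8))
(np.float64(24.0), np.float64(71.56), np.float64(-4.2), np.float64(3.6), np.float64(5.1))
(np.float64(30.0), np.float64(71.54), np.float64(-4.4), np.float64(2.1), np.float64(4.9))
(np.float64(36.0), np.float64(71.48), np.float64(-5.8), np.float64(1.6), np.float64(5.2))
(np.float64(42.0), np.float64(71.27), np.float64(-4.0), np.float64(3.3), np.float64(4.7))
(np.float64(48.0), np.float64(71.28), np.float64(-4.9), np.float64(2.8), np.float64(4.4))
(np.float64(54.0), np.float64(71.16), np.float64(-3.9), np.float64(3.4), np.float64(2.6))
(np.float64(60.0), np.float64(71.18), np.float64(-3.9), np.float64(2.0), np.float64(3.0))
17.2167
```

```bash
python3 - <<'E'
from h import *
import pickle
t=pickle.load(open('d0.pkl','rb'))['top']
print(plane(t,250+175/5,170+130/5,.075),plane(t,250+312/5,170+130/5,.072))
print([plane(t,250+u/5,170+140/5,.071) for u in (205,295)])
E
python3 - <<'E'
from crank import *
th,r=json.load(open('st.json'))
print(manip.get_contact_force()); 
o=run(120,10,r,th,rate=.12); print(*o,sep='\n')
print(manip.get_time())
manip.hold(.2); print(manip.get_contact_force())
th,r=json.load(open('st.json'))
o=run(8,2,r,th,rate=.02); print(*o,sep='\n'); print(manip.get_time())
E
```

```text
[0.58790371 0.13590246 0.075     ] [0.58773199 0.05833857 0.072     ]
[array([0.58250771, 0.11925504, 0.071     ]), array([0.58218749, 0.06805671, 0.071     ])]
[3.02920013 3.18822223 2.95761808]
(np.float64(70.0), 71.19, np.float64(-4.8), np.float64(0.3), np.float64(4.5))
(np.float64(80.0), np.float64(71.09), np.float64(-5.4), np.float64(-0.6), np.float64(5.5))
(np.float64(90.0), np.float64(70.93), np.float64(-4.3), np.float64(-0.3), np.float64(7.0))
(np.float64(100.0), np.float64(70.9), np.float64(-4.9), np.float64(-0.0), np.float64(7.2))
(np.float64(110.0), np.float64(70.79), np.float64(-4.2), np.float64(-0.1), np.float64(6.7))
(np.float64(120.0), np.float64(70.77), np.float64(-3.5), np.float64(1.0), np.float64(7.1))
(np.float64(130.0), np.float64(70.83), np.float64(-3.4), np.float64(-0.9), np.float64(7.2))
(np.float64(140.0), np.float64(70.9), np.float64(-3.4), np.float64(-0.4), np.float64(7.4))
(np.float64(150.0), np.float64(70.98), np.float64(-3.7), np.float64(-1.6), np.float64(6.9))
(np.float64(160.0), np.float64(71.02), np.float64(-3.0), np.float64(0.3), np.float64(7.9))
(np.float64(170.0), np.float64(71.14), np.float64(-4.2), np.float64(-0.7), np.float64(7.0))
(np.float64(180.0), np.float64(71.11), np.float64(-3.5), np.float64(-0.2), np.float64(6.8))
20.2167
[ 3.48493076 -2.11330226  7.54372465]
(np.float64(182.0), 71.17, np.float64(-6.0), np.float64(3.9), np.float64(9.0))
(np.float64(184.0), np.float64(70.93), np.float64(-5.1), np.float64(4.7), np.float64(10.8))
(np.float64(186.0), np.float64(70.8), np.float64(-4.6), np.float64(5.9), np.float64(9.9))
(np.float64(188.0), np.float64(70.72), np.float64(-3.9), np.float64(4.7), np.float64(11.4))
21.5167
```

```bash
sed -i 's/Z=.159+.003/Z=.159+.0037/' crank.py; python3 - <<'E'
from crank import *
th,r=json.load(open('st.json'))
o=run(142,10.143,r,th,rate=.12,maxt=9); print(*o[::3],sep='\n')
print(manip.get_time())
c=manip.camera('top'); save('t5',cv2.resize(c['image'][170:230,250:410],None,fx=5,fy=5,interpolation=cv2.INTER_CUBIC))
E
```

```text
(np.float64(198.1), 70.73, np.float64(-4.6), np.float64(0.7), np.float64(5.3))
(np.float64(228.6), np.float64(70.56), np.float64(-2.9), np.float64(0.7), np.float64(7.5))
(np.float64(259.0), np.float64(71.2), np.float64(-2.3), np.float64(0.6), np.float64(9.0))
(np.float64(289.4), np.float64(71.87), np.float64(-1.7), np.float64(1.5), np.float64(8.8))
(np.float64(319.9), np.float64(72.53), np.float64(-4.4), np.float64(1.2), np.float64(9.2))
25.1
```

View pics/t5.png

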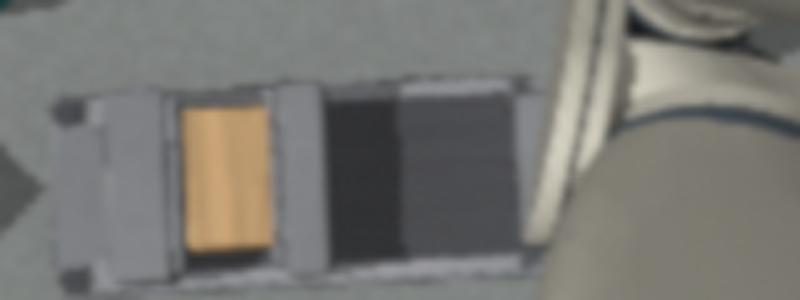

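```bash
python3 - <<'E'
from crank import *
th,r=json.load(open('st.json'))
o=run(20,10,r,th,rate=.12,maxt=9); print(*o,sep='\n')
th,r=json.load(open('st.json'))
o=run(30,3,r,th,rate=.025,maxt=8.3); print(*o,sep='\n')
print(manip.get_time())
E
```

```text
(np.float64(340.0), 72.56, np.float64(-3.3), np.float64(0.6), np.float64(8.4))
(np.float64(350.0), np.float64(72.65), np.float64(-3.8), np.float64(-0.4), np.float64(9.6))
(np.float64(353.0), 72.68, np.float64(-3.7), np.float64(2.8), np.float64(7.7))
(np.float64(356.0), np.float64(72.71), np.float64(-4.9), np.float64(4.1), np.float64(7.3))
(np.float64(359.0), np.float64(72.6), np.float64(-5.2), np.float64(5.3), np.float64(8.9))
(np.float64(362.0), np.float64(72.46), np.float64(-4.4), np.float64(5.0), np.float64(7.1))
(np.float64(365.0), np.float64(72.4), np.float64(-4.5), np.float64(4.8), np.float64(6.2))
(np.float64(368.0), np.float64(72.35), np.float64(-4.7), np.float64(5.6), np.float64(6.4))
(np.float64(371.0), np.float64(72.26), np.float64(-5.1), np.float64(5.3), np.float64(6.6))
(np.float64(374.0), np.float64(72.13), np.float64(-4.1), np.float64(5.5), np.float64(4.7))
(np.float64(377.0), np.float64(72.12), np.float64(-3.7), np.float64(4.9), np.float64(6.6))
(np.float64(380.0), np.float64(72.16), np.float64(-4.7), np.float64(4.5), np.float64(6.0))
28.6667
```

```bash
python3 - <<'E'
from crank import *
th,r=json.load(open('st.json'))
o=run(60,3,r,th,rate=.025,maxt=7.3); print(*o,sep='\n')
print(manip.get_time())
E
```

```text
(np.float64(383.0), 72.07, np.float64(-4.1), np.float64(5.1), np.float64(5.8))
(np.float64(386.0), np.float64(72.06), np.float64(-4.7), np.float64(5.1), np.float64(6.3))
(np.float64(389.0), np.float64(71.97), np.float64(-6.0), np.float64(5.1), np.float64(5.4))
(np.float64(392.0), np.float64(71.74), np.float64(-4.5), np.float64(4.3), np.float64(4.4))
(np.float64(395.0), np.float64(71.67), np.float64(-4.0), np.float64(4.7), np.float64(5.1))
(np.float64(398.0), np.float64(71.67), np.float64(-5.3), np.float64(5.7), np.float64(3.7))
(np.float64(401.0), np.float64(71.51), np.float64(-4.2), np.float64(6.0), np.float64(4.0))
(np.float64(404.0), np.float64(71.49), np.float64(-5.2), np.float64(7.1), np.float64(2.3))
(np.float64(407.0), np.float64(71.35), np.float64(-5.4), np.float64(7.9), np.float64(1.6))
MAXT
31.3667
```

```bash
python3 - <<'E'
from crank import *
th,r=json.load(open('st.json'))
o=run(2,2,r,th,rate=.025,maxt=20); print(*o,sep='\n')
c=manip.camera('top'); save('t6',cv2.resize(c['image'][170:230,250:410],None,fx=5,fy=5,interpolation=cv2.INTER_CUBIC))
print(manip.get_contact_force(),manip.get_time())
E
```

```text
(np.float64(409.0), 71.18, np.float64(-4.2), np.float64(7.6), np.float64(1.3))
[8.73690118 3.84101471 1.112556  ] 31.6667
```

View pics/t6.png

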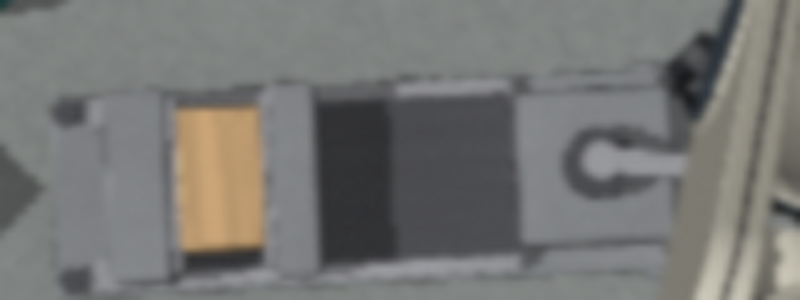

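```bash
python3 - <<'E'
from crank import *
th,r=json.load(open('st.json'))
def rep(s):
    F=manip.get_contact_force(); e=np.array([np.cos(th),np.sin(th),0]); t=np.array([e[1],-e[0],0]); print(s,round(F@e,2),round(-(F@t),2),round(F[2],2))
manip.hold(.2); rep('hold')
r0=r
go(th+np.radians(1.0),r0-.0006,.02); rep('unload')
manip.command_gripper(.05); manip.hold(.1); rep('open')
p=manip.get_position(); manip.servo_line(p+[0,0,.13],rate=.15); manip.hold(.15)
pp,r2=manip.get_position(),manip.get_ee_rot(); c=manip.camera('wrist'); save('v7',c['image']); T=wristT(c,pp,r2)
m=(c['image'].max(2)<60)[80:245,230:410].astype(np.uint8)
n,l,st,ce=cv2.connectedComponentsWithStats(m)
for k in range(1,n):
    if st[k][4]>200:
        u,v=ce[k]+[230,80]; P=plane(c,u,v,.159,T)-AXIS; print(u,v,P,np.hypot(*P[:2]),(np.degrees(YAW)-np.degrees(np.arctan2(P[1],P[0])))%360)
print(manip.get_time())
E
```

```text
hold -4.21 8.29 0.27
unload -2.0 4.65 4.61
open 0.71 0.36 -0.76
320.636684303351 194.7495590828924 [-0.00444538 -0.06974826  0.052     ] 0.0698897805926793 47.24679110330825
33.8167
```

View pics/v7.png

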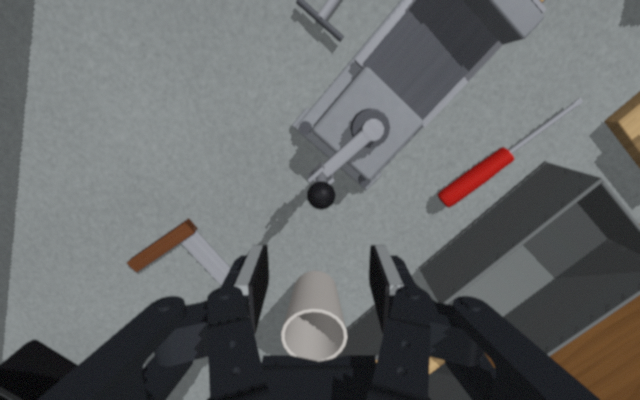

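The ball is at (320.6,194.7), 69.9 mm from the axis, so the grip is still upright and the gripper is clear. I'm handing in.

```bash
python3 - <<'E'
from h import *
manip.sign_off(); print(manip.get_time())
E
```

```text
the job is handed in; nothing more can be done
the job is handed in; nothing more can be done
```

The block is clamped in the vise and I handed the job in at about 34 s. I swung the folded grip up to its stop first, re-gripped the ball from above, then cranked clockwise about 407°.

- **Grip:** At the end of the swing it met the stop, with the outward push rising to about 15 N. After release the ball measured 69.9 mm from the crank axis, against 70 mm for straight up, so the grip was still standing.
- **Clamp:** In slow free turning I read about 5 N on the grip, where your notes say 6.5 N. My readings are from just after each short step, so I used only the rise. It began near 396° and ended 2.6 to 3.3 N above free turning, inside your 2 to 4 N range for a firm clamp. The roughly 12° turned after contact works out to about 50 N of clamping force, which agrees.
- **Other checks:** In the last top picture, taken just before I let go, the block sat between both jaw faces. I opened the gripper and lifted it clear before handing in, and touched only the grip's ball. Forces on the tool stayed under about 20 N.
- **Doubt:** Vertical force on the ball ran up to about 11 N during part of the cranking, from a small height mismatch. It acts along the stem, and I saw no effect from it.

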